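# Make up two microscope kits

### The arm

A 7-joint arm with a two-finger parallel gripper is mounted at the origin on the work surface. World frame = base frame: x ahead of the robot, y to its left, z up, the work surface at z = 0. Lengths are in m, angles in rad, forces in N, time in s.
With the tool pointing down it reaches from about 0.4 to 0.875 m from the base axis. Payload 6.5 kg.
Tool frame: the origin (TCP) lies at the centre of the arm's flange, where the gripper is bolted on; the fingertips stand 166 mm ahead of it and the grasp point (between the pads) lies 147 mm ahead of it; z points along the fingers, y is the direction in which the jaws open and shut (so a half turn about z gives the same grasp; the last joint's range is limited). The gripper opens to 88 mm and grips with 3 to 60 N. Pads are 18 mm wide; open, the fingers measure 123 mm over their backs; the gripper's body (75 mm by 187 mm) begins 45 mm behind the grasp point.
Start: joints at [1.227, 0.536, -0.004, 1.538, 0.003, 1.067, -0.071], TCP at [0.178, -0.625, 0.405] pointing down, gripper open.
Joint ranges: [-2.7, 2.7], [-0.37, 2.16], [-1.27, 1.26], [0.24, 2.4], [-1.31, 4.45], [0.19, 1.91], [-2.76, 2.76]. Speed limits (rad/s): [2.39, 2.39, 3.14, 3.14, 3.14, 3.14, 3.14].

### API

Orientations are given as a unit quaternion [x, y, z, w].
In Python, from plant import env gives the robot as it stands.
- The arm moves only by the tool servo_tool, never from a script. Its argument "series" is a list of rows, each a list of 5 numbers: the finger opening in m, from 0 to 0.0881, then the shift along the tool's x, y, z in m, then the turn about the tool's z in degrees. A call has 1 to 5 rows; each row is the pose to reach, as a shift and turn from the pose commanded when the call began, along the tool's axes at that moment; what a row does not reach only later rows make up. A row lasts 1/12 s, in which the tool goes at most 41.7 mm and 7.16 degrees, less where a joint would pass 70% of its speed; a pose out of reach is approached as far as the arm can. A call with a gripper value outside its range is refused whole. The fingers move at their own pace and stop on an object; "squeeze" is the grip in N (left out, the last holds). Time passes only in rows, so rows that repeat a pose let the fingers close. It gives the time, the measured TCP pose, the force and the opening at its end, in the units of the state.
- env.get_obs(): the state, without advancing time (a new reading comes with each control period).
- env.grab_frame(name): name is "scene" or "side" or "wrist"; returns the picture (384x512x3 uint8, blue, green, red); there is no depth.
- env.camera_params(name): a dict with "fx", "fy", "cx", "cy" (pixels), "view" (4x4, takes a point from world to camera coordinates); the wrist camera has in their place "tool_from_camera" (4x4, takes a point from camera to tool coordinates, whose origin is the TCP and whose axes are the flange's). Camera axes: x right, y down, z forward; pixel columns grow to the right and rows downward; lengths in m; the calibration is good to about 2 mm. The wrist camera is an equidistant fisheye: a pixel r from the principal point sees the ray r / f radians off the axis. A picture is of the moment at which its call begins: read the wrist's pose just before it. camera_params takes no time and is no camera call.
- env.sign_off(): hands the job in, once; it reports no verdict.
The state is a dict: "clock": time; "joints": joint angles; "qvel": joint speeds; "joint_efforts": joint torques, N m; "tcp_pos": TCP position; "eef_rot": TCP orientation; "force": force on the tool from outside, world axes, zero at the start; "ft_torque": the same for the moment, N m; "gripper_width": finger opening in m.
Only numpy, scipy, OpenCV 4.12 (cv2) and the standard library are available. Lean on these libraries where they do the work, as an engineer would, in place of code of your own. Each camera call takes 0.05 s, during which the arm holds its last target.

### The job

Make up two kits from the stock on the microscope bench, one thing to a bay, each standing upright as it stands now. Three-bay tray: the longest objective in the bay by the tab, the oil bottle in the middle bay, the eyepiece in the end bay. Two-bay tray: the shortest objective in the bay by the tab, the specimen jar in the other bay; leave the middle-length objective and the round tin where they stand.

Things in the scene. Friction and masses are not known exactly. Their poses are not given: they have to be found in the camera images.
- tray3: Plastic tray, grey floor, white walls, fixed; 198 x 68 mm (y by x), three bays along y, a flat grey tab at its +y end pointing roughly towards the robot. Origin: centre of its underside, z up. Bays 62 x 62 mm inside, centres at x = 0, y = +65 (by the tab), 0 and -65 mm. Floor 3 mm thick; walls 3 mm thick, tops 10 mm above the bench. Left or right of the stock, turned up to 26 deg.
- tray2: Plastic tray, grey floor, white walls, fixed; 133 x 68 mm (y by x), two bays along y, a flat grey tab at its +y end pointing roughly away from the robot. Origin: centre of its underside, z up. Bays 62 x 62 mm inside, centres at x = 0, y = +32.5 (by the tab) and -32.5 mm. Floor 3 mm thick; walls 3 mm thick, tops 10 mm above the bench. Left or right of the stock, turned up to 26 deg.
- long_objective: Microscope objective, plain metal, standing nose up on its 22 mm thread foot (5 mm high). Longest of three: 68 mm tall, slender nose 8 mm across at the tip; barrel 29 mm diameter from 5 to 46 mm height, then the narrow nose. About 160 g. Origin: centre of its underside, z up along its axis; stands upright, yaw free.
- short_objective: Microscope objective, plain metal, standing nose up on its 22 mm thread foot (5 mm high). Shortest of three: 40 mm tall, blunt nose 19 mm across at the tip; barrel 29 mm diameter from 5 to 31 mm height, then the narrow nose. About 100 g. Origin: centre of its underside, z up along its axis; stands upright, yaw free.
- middle_objective: Microscope objective, plain metal, standing nose up on its 22 mm thread foot (5 mm high). Middle length, stays in the stock: 54 mm tall, nose 13 mm across at the tip; barrel 29 mm diameter from 5 to 36 mm height. About 130 g. Origin: centre of its underside, z up along its axis; stands upright, yaw free.
- eyepiece: Microscope eyepiece standing on its eyecup: black cylinder 38 mm diameter to 32 mm height, above it a bare steel tube 23 mm diameter up to 52 mm. About 120 g. Origin: centre of its underside, z up along its axis; stands upright, yaw free.
- oil_bottle: Small closed white plastic dropper bottle of immersion oil: body 32 mm diameter to 42 mm height, then a neck 14 mm across and a thin nozzle up to 68 mm. About 60 g. Origin: centre of its underside, z up along its axis; stands upright, yaw free.
- specimen_jar: Closed amber glass jar: glass 42 mm diameter to 36 mm height, white lid 44 mm diameter from 36 to 50 mm height. About 110 g. Origin: centre of its underside, z up along its axis; stands upright, yaw free.
- filter_tin: Low round steel tin, 60 mm diameter, 22 mm tall, stays in the stock. The stock stands between the trays in any order with a coverslip box and a paper booklet (not listed, under 23 mm tall), centres at least 85 mm apart, nothing taller than 68 mm. Origin: centre of its underside, z up along its axis; stands upright, yaw free.
Mind the look-alikes: they are no part of the job. Leave any red look-alike of the oil_bottle alone.

How it is judged:
By the outcome, as a careful person would: the job done as asked, in the order asked, and still so for the second after the job is handed in, with the robot touching nothing.
It also fails if it takes over 122 s, if anything falls off the work surface, if the arm or the gripper's body presses on something with over 40 N, if the wrist force passes 120 N, or if a joint passes its speed limit or range.

## Working session

There is one attempt and no reset: what is moved stays moved. The work goes in short steps, Python scripts to look and compute and a tool call to move; the robot and the scene stay as the last step left them, time stands still between calls to the robot, and variables do not carry over. Pictures are saved under pics/ and viewed, and the job is handed in when it is done.

Besides the shell and the picture viewer there is one more tool, called as name(argument=value, ...), one argument or row to a line, values as JSON. servo_tool: Moves the arm, as the interface text tells. Its arguments: {"type":"object","properties":{"series":{"type":"array","items":{"type":"array","items":{"type":"number"}}},"squeeze":{"type":"number"}},"required":["series"]}

```bash
ls; mkdir -p pics; python3 - <<'E'
from plant import env
import cv2,numpy as np
o=env.get_obs()
for k,v in o.items(): print(k,np.round(v,4))
for n in ("scene","side","wrist"):
    print(n,{k:np.round(v,4).tolist() for k,v in env.camera_params(n).items()})
    cv2.imwrite(f"pics/{n}0.png",env.grab_frame(n))
E
```

```text
pics
clock 0.0
joints [ 1.2268  0.5372 -0.0044  1.5389  0.0026  1.0673 -0.0712]
qvel [-0.0002  0.0018  0.0008 -0.0014  0.0002  0.0012 -0.002 ]
joint_efforts [ 5.00000e-04 -5.70982e+01  9.91100e-01 -2.51598e+01 -5.62000e-02
  1.80000e-02  1.00000e-04]
tcp_pos [ 0.1781 -0.6248  0.4038]
eef_rot [ 9.904e-01  1.385e-01 -2.000e-04 -8.000e-04]
force [ 0.6615  0.1421 -0.3179]
ft_torque [-0.011   0.0075 -0.0219]
gripper_width 0.088
scene {'fx': 475.1549, 'fy': 475.1549, 'cx': 262.3824, 'cy': 192.1813, 'view': [[-0.0504, 0.9987, 0.0047, 0.0224], [0.6412, 0.036, -0.7665, -0.292], [-0.7657, -0.0356, -0.6422, 1.3771], [0.0, 0.0, 0.0, 1.0]]}
side {'fx': 400.918, 'fy': 400.918, 'cx': 254.7989, 'cy': 191.2499, 'view': [[-0.9689, -0.2474, -0.0005, 0.5007], [-0.1858, 0.7291, -0.6587, 0.1396], [0.1634, -0.6381, -0.7524, 0.9378], [0.0, 0.0, 0.0, 1.0]]}
wrist {'fx': 297.3186, 'fy': 297.3186, 'cx': 253.3843, 'cy': 192.0657, 'tool_from_camera': [[-0.0, -0.9495, -0.3137, 0.0821], [1.0, -0.0003, 0.0009, 0.0001], [-0.001, -0.3137, 0.9495, 0.0198], [0.0, 0.0, 0.0, 1.0]]}
```

View pics/scene0.png

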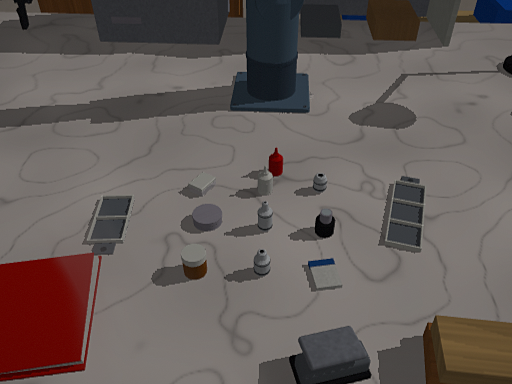

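View pics/side0.png

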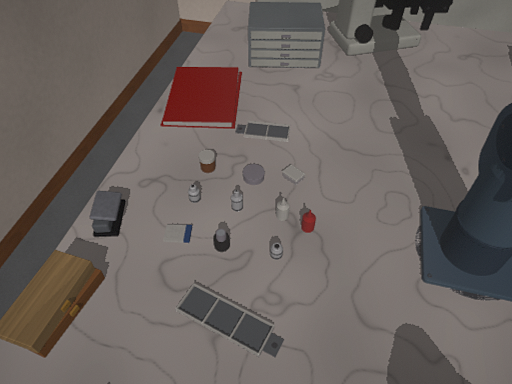

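View pics/wrist0.png

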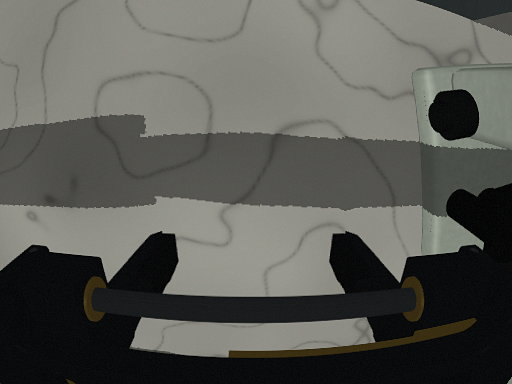

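```bash
python3 - <<'E'
import cv2
a=cv2.imread('pics/scene0.png')[140:310,80:450]
cv2.imwrite('pics/sc_z.png',cv2.resize(a,None,fx=2.15,fy=2.15,interpolation=cv2.INTER_CUBIC))
a=cv2.imread('pics/side0.png')[110:360,150:340]
cv2.imwrite('pics/si_z.png',cv2.resize(a,None,fx=2.4,fy=2.4,interpolation=cv2.INTER_CUBIC))
E
```

```text
(no output)
```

View pics/sc_z.png

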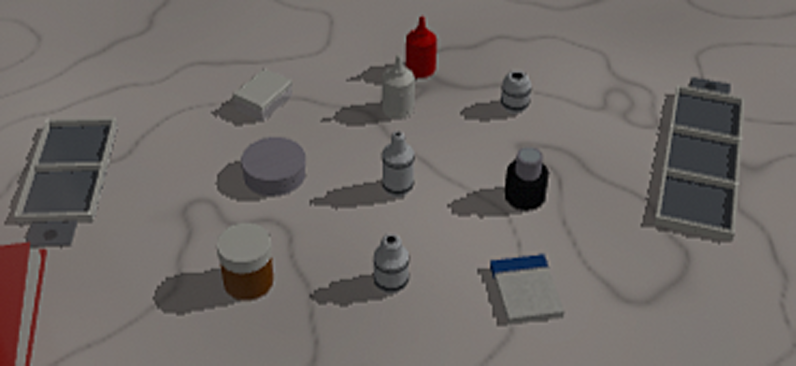

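View pics/si_z.png

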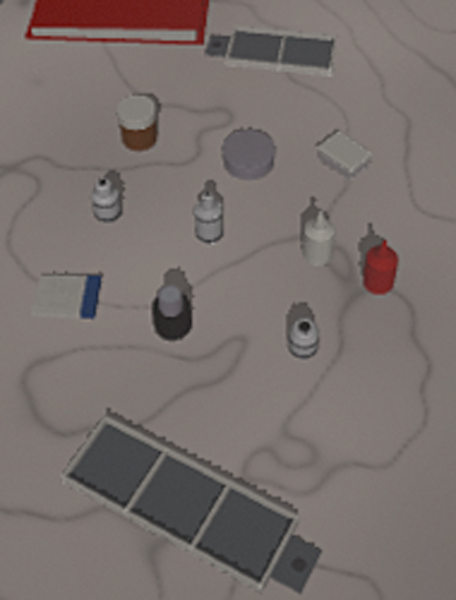

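```bash
cat > h.py <<'E'
import numpy as np,cv2
from plant import env
from scipy.spatial.transform import Rotation as R
def ray(n,u,v):
    c=env.camera_params(n); V=c['view']; 
    d=np.array([(u-c['cx'])/c['fx'],(v-c['cy'])/c['fy'],1.])
    return -V[:3,:3].T@V[:3,3], V[:3,:3].T@d
def plane(o,d,z): return o+d*(z-o[2])/d[2]
def tri(r):
    A=0;b=0
    for o,d in r:
        d=d/np.linalg.norm(d);P=np.eye(3)-np.outer(d,d);A=A+P;b=b+P@o
    return np.linalg.solve(A,b)
def wray(u,v,pos,q):
    c=env.camera_params('wrist');T=c['tool_from_camera']
    x=(u-c['cx']);y=(v-c['cy']);r=np.hypot(x,y);th=r/c['fx']
    d=np.array([np.sin(th)*x/max(r,1e-9),np.sin(th)*y/max(r,1e-9),np.cos(th)])
    Rt=R.from_quat(q).as_matrix()
    return np.array(pos)+Rt@T[:3,3], Rt@T[:3,:3]@d
def wproj(p,pos,q):
    c=env.camera_params('wrist');T=c['tool_from_camera']
    t=R.from_quat(q).as_matrix().T@(np.array(p)-pos); k=T[:3,:3].T@(t-T[:3,3])
    th=np.arctan2(np.hypot(k[0],k[1]),k[2]);s=c['fx']*th/np.hypot(k[0],k[1])
    return np.array([c['cx']+s*k[0],c['cy']+s*k[1]])
E
python3 - <<'E'
from h import *
S=lambda p:(p[0]/2.15+80-.25,p[1]/2.15+140-.25)
D=lambda p:(p[0]/2.4+150-.3,p[1]/2.4+110-.3)
for n,z,a,b in [('long',.068,(398,134),(210,185)),('mid',.054,(391,241),(102,183)),('short',.04,(517,76),(304,327)),('oil',.068,(398,60),(321,211)),('eye',.052,(529,155),(170,292)),('jar',.05,(245,240),(136,107)),('tin',.022,(273,157),(249,145)),
 ('t3 a',.01,(675,90),(296,515)),('t3 b',.01,(743,96),(263,583)),('t3 c',.01,(734,235),(67,475)),('t3 d',.01,(657,226),(108,417)),
 ('t2 a',.01,(51,121),(334,37)),('t2 b',.01,(115,121),(331,72)),('t2 c',.01,(93,216),(228,66)),('t2 d',.01,(17,218),(232,31))]:
    r1=ray('scene',*S(a));r2=ray('side',*D(b))
    print(n,plane(*r1,z).round(4)[:2],plane(*r2,z).round(4)[:2],tri([r1,r2]).round(4))
E
```

```text
long [0.5653 0.0105] [ 0.5616 -0.0018] [0.5624 0.0065 0.0703]
mid [0.6801 0.0103] [0.675  0.0113] [0.6766 0.0096 0.0509]
short [0.4396 0.1227] [0.4351 0.124 ] [0.4356 0.1227 0.0373]
oil [0.4572 0.0055] [0.4451 0.0043] [0.4467 0.003  0.0625]
eye [0.5687 0.1268] [0.5653 0.1247] [0.5661 0.1258 0.051 ]
jar [ 0.6818 -0.1079] [ 0.6796 -0.1098] [ 0.6801 -0.1091  0.0493]
tin [ 0.5514 -0.1055] [ 0.5486 -0.1099] [ 0.5491 -0.1073  0.0219]
t3 a [0.415 0.287] [0.4046 0.29  ] [0.4056 0.2885 0.0036]
t3 b [0.4209 0.3544] [0.418  0.3516] [0.419  0.3532 0.0097]
t3 c [0.6159 0.3058] [0.605  0.3042] [0.6083 0.3053 0.0047]
t3 d [0.6087 0.2404] [0.5896 0.2428] [ 0.5947  0.241  -0.0014]
t2 a [ 0.4986 -0.3325] [ 0.4945 -0.3332] [ 0.4951 -0.3346  0.0078]
t2 b [ 0.4951 -0.27  ] [ 0.4852 -0.2668] [ 0.4865 -0.2738  0.0031]
t2 c [ 0.6239 -0.256 ] [ 0.6105 -0.2463] [ 0.614  -0.2601 -0.0013]
t2 d [ 0.63  -0.322] [ 0.6234 -0.3127] [ 0.6255 -0.3237  0.0032]
```

```bash
cat >> h.py <<'E'
def go(x,y,ztcp,yaw=None):
    o=env.get_obs(); p=o['tcp_pos'];M=R.from_quat(o['eef_rot']).as_matrix()
    psi=np.degrees(np.arctan2(M[1,0],M[0,0]))
    s=M.T@(np.array([x,y,ztcp])-p)
    t=0 if yaw is None else -((yaw-psi+180)%360-180)
    print('t%.2f at'%o['clock'],p.round(4),'yaw %.2f tilt %.2f'%(psi,np.degrees(np.arccos(-M[2,2]))),'shift mm',(s*1000).round(1),'turn',round(t,2),'rows>=%.1f'%max(np.linalg.norm(s)/.0417,abs(t)/7.16),'w',o['gripper_width'].__round__(4),'F',np.round(o['force'],1))
E
python3 - <<'E'
from h import *
S=lambda p:(p[0]/2.15+80-.25,p[1]/2.15+140-.25)
D=lambda p:(p[0]/2.4+150-.3,p[1]/2.4+110-.3)
print(tri([ray('scene',*S((421,20))),ray('side',*D((382,241)))]))
go(.563,.007,.30,-13.5)
E
```

```text
[0.3807424  0.02468472 0.06346355]
t0.15 at [ 0.1782 -0.6248  0.4041] yaw 15.92 tilt 0.07 shift mm [ 543.4 -501.9  104.6] turn 29.42 rows>=17.9 w 0.0883 F [0.1 0.  0.5]
```

servo_tool(
  series=[
    [0.088,30,-28,5,6],
    [0.088,60,-56,10,12],
    [0.088,90,-84,15,18],
    [0.088,120,-112,22,24],
    [0.088,150,-140,28,29.4],
  ],
)

```text
clock: 0.57
tcp_pos: [0.2854, -0.4462, 0.3781]
eef_rot: [0.993, -0.12, -0.0, -0.0]
force: [2.3, 0.5, 0.0]
gripper_width: 0.088
```

```bash
python3 - <<'E'
from h import *
go(.563,.007,.30,-13.5)
E
```

```text
t0.57 at [ 0.2854 -0.4462  0.3781] yaw -13.80 tilt 0.01 shift mm [ 161.5 -506.3   78.2] turn -0.3 rows>=12.9 w 0.088 F [2.3 0.5 0. ]
```

servo_tool(
  series=[
    [0.088,0.0125,-0.039,0.006,0],
    [0.088,0.025,-0.078,0.012,0],
    [0.088,0.0375,-0.117,0.018,0],
    [0.088,0.05,-0.156,0.024,0],
    [0.088,0.0625,-0.195,0.03,0],
  ],
)

```text
clock: 0.98
tcp_pos: [0.3916, -0.2711, 0.3483]
eef_rot: [0.993, -0.117, 0.0, 0.0]
force: [0.8, -0.6, -0.3]
gripper_width: 0.088
```

servo_tool(
  series=[
    [0.088,0.0125,-0.039,0.006,0],
    [0.088,0.025,-0.078,0.012,0],
    [0.088,0.0375,-0.117,0.018,0],
    [0.088,0.05,-0.156,0.024,0],
    [0.088,0.0625,-0.195,0.03,0],
  ],
)

```text
clock: 1.4
tcp_pos: [0.4979, -0.096, 0.3181]
eef_rot: [0.993, -0.117, -0.0, 0.0]
force: [0.7, -0.5, 0.3]
gripper_width: 0.0878
```

```bash
python3 - <<'E'
from h import *
go(.563,.007,.30,-13.5)
E
```

```text
t1.40 at [ 0.4979 -0.096   0.3181] yaw -13.49 tilt 0.01 shift mm [  39.2 -115.4   18.1] turn 0.01 rows>=3.0 w 0.0878 F [ 0.7 -0.5  0.3]
```

servo_tool(
  series=[
    [0.088,0.012,-0.038,0.006,0],
    [0.088,0.024,-0.076,0.012,0],
    [0.088,0.039,-0.115,0.018,0],
    [0.088,0.039,-0.115,0.018,0],
    [0.088,0.039,-0.115,0.018,0],
  ],
)

```text
clock: 1.82
tcp_pos: [0.5627, 0.0077, 0.2998]
eef_rot: [0.993, -0.115, -0.0, -0.001]
force: [-0.0, -0.5, -0.3]
gripper_width: 0.0878
```

```bash
python3 - <<'E'
from h import *
go(.563,.007,.30,-13.5)
o=env.get_obs(); np.savez('w1.npz',p=o['tcp_pos'],q=o['eef_rot'])
cv2.imwrite('pics/w1.png',env.grab_frame('wrist'))
E
```

```text
t1.82 at [0.5627 0.0077 0.2998] yaw -13.20 tilt 0.07 shift mm [ 0.5  0.6 -0.2] turn 0.3 rows>=0.0 w 0.0878 F [-0.  -0.5 -0.3]
```

View pics/w1.png

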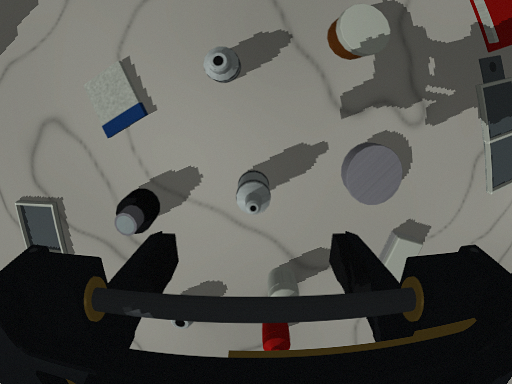

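```bash
python3 - <<'E'
from h import *
d=np.load('w1.npz')
for n,u,v,z in [('long tip',253,208,.068),('mid',219,61,.054),('jar',362,29,.05),('eye',127,224,.052),('tin',371.5,173,.022),('long barrel',254,197.5,.046)]:
    print(n,plane(*wray(u,v,d['p'],d['q']),z).round(4))
E
```

```text
long tip [0.562  0.0083 0.068 ]
mid [0.6757 0.0076 0.054 ]
jar [ 0.681  -0.1079  0.05  ]
eye [0.5657 0.1236 0.052 ]
tin [ 0.5526 -0.1045  0.022 ]
long barrel [0.5625 0.0073 0.046 ]
```

servo_tool(
  series=[
    [0.088,0,0,0.035,0.3],
    [0.088,0,0,0.07,0.3],
    [0.088,0,0,0.1,0.3],
    [0.088,0,0,0.121,0.3],
    [0.06,0,0,0.121,0.3],
  ],
  squeeze=20,
)

```text
clock: 2.28
tcp_pos: [0.5593, 0.0027, 0.1758]
eef_rot: [0.993, -0.121, -0.004, 0.001]
force: [-0.4, -0.6, 0.4]
gripper_width: 0.0833
```

servo_tool(
  series=[
    [0.04,0,0,0,0],
    [0.025,0,0,0,0],
    [0.02,0,0,0,0],
    [0.02,0,0,0,0],
    [0.02,0,0,0,0],
  ],
)

```text
clock: 2.7
tcp_pos: [0.5626, 0.0047, 0.1807]
eef_rot: [0.993, -0.12, 0.001, -0.0]
force: [1.0, 0.3, 0.6]
gripper_width: 0.0503
```

servo_tool(
  series=[
    [0.02,0,0,0,0],
    [0.02,0,0,0,0],
    [0.02,0,0,0,0],
  ],
)

```text
clock: 2.95
tcp_pos: [0.5623, 0.0052, 0.1797]
eef_rot: [0.993, -0.12, 0.0, -0.0]
force: [0.6, 1.0, 0.2]
gripper_width: 0.0301
```

```bash
python3 - <<'E'
from h import *
go(.563,.007,.179,-13.5)
E
```

```text
t2.95 at [0.5623 0.0052 0.1797] yaw -13.76 tilt 0.05 shift mm [ 0.3 -2.   0.7] turn -0.26 rows>=0.1 w 0.0301 F [0.6 1.  0.2]
```

servo_tool(
  series=[
    [0.02,0,0,0,0],
    [0.02,0,0,0,0],
    [0.02,0,0,0,0],
  ],
)

```text
clock: 3.2
tcp_pos: [0.5623, 0.0052, 0.1797]
eef_rot: [0.993, -0.12, 0.0, -0.0]
force: [0.2, 2.2, 4.0]
gripper_width: 0.0277
```

servo_tool(
  series=[
    [0.02,0,0,-0.02,0],
    [0.02,0,0,-0.045,0],
    [0.02,0,0,-0.075,0],
    [0.02,0,0,-0.1,0],
    [0.02,0,0,-0.12,0],
  ],
)

```text
clock: 3.62
tcp_pos: [0.562, 0.0044, 0.301]
eef_rot: [0.993, -0.12, 0.0, 0.0]
force: [1.3, -1.2, -0.9]
gripper_width: 0.0276
```

```bash
python3 - <<'E'
from h import *
go(.45,.31,.30,-13.5)
o=env.get_obs(); np.savez('w2.npz',p=o['tcp_pos'],q=o['eef_rot'])
cv2.imwrite('pics/w2.png',env.grab_frame('wrist'))
E
```

```text
t3.62 at [0.562  0.0044 0.301 ] yaw -13.81 tilt 0.03 shift mm [-181.7 -270.     0.8] turn -0.31 rows>=7.8 w 0.0276 F [ 1.3 -1.2 -0.9]
```

View pics/w2.png

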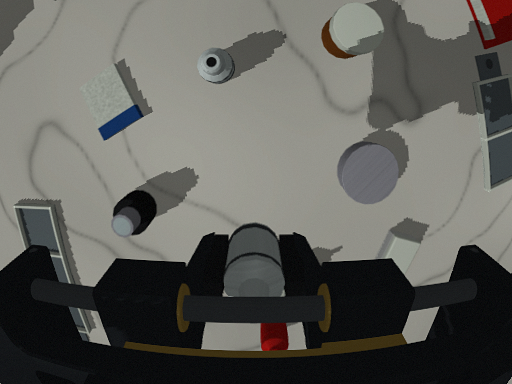

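servo_tool(
  series=[
    [0.02,-0.022,-0.032,0,0],
    [0.02,-0.044,-0.065,0,0],
    [0.02,-0.066,-0.098,0,0],
    [0.02,-0.088,-0.131,0,0],
    [0.02,-0.11,-0.163,0,0],
  ],
)

```text
clock: 4.08
tcp_pos: [0.4929, 0.1905, 0.2988]
eef_rot: [0.993, -0.12, -0.0, 0.0]
force: [-0.1, 0.4, -0.6]
gripper_width: 0.0278
```

servo_tool(
  series=[
    [0.02,-0.022,-0.032,0,0],
    [0.02,-0.044,-0.064,0,0],
    [0.02,-0.066,-0.095,0,0],
    [0.02,-0.071,-0.106,0,0],
    [0.02,-0.071,-0.106,0,0],
  ],
)

```text
clock: 4.5
tcp_pos: [0.4482, 0.3131, 0.2989]
eef_rot: [0.993, -0.117, -0.001, -0.001]
force: [-0.6, -0.7, -1.5]
gripper_width: 0.0276
```

```bash
python3 - <<'E'
from h import *
go(.45,.31,.30,-13.5)
o=env.get_obs(); np.savez('w3.npz',p=o['tcp_pos'],q=o['eef_rot'])
cv2.imwrite('pics/w3.png',env.grab_frame('wrist'))
E
```

```text
t4.50 at [0.4482 0.3131 0.2989] yaw -13.39 tilt 0.12 shift mm [ 2.4  2.6 -1.1] turn 0.11 rows>=0.1 w 0.0276 F [-0.6 -0.7 -1.5]
```

View pics/w3.png

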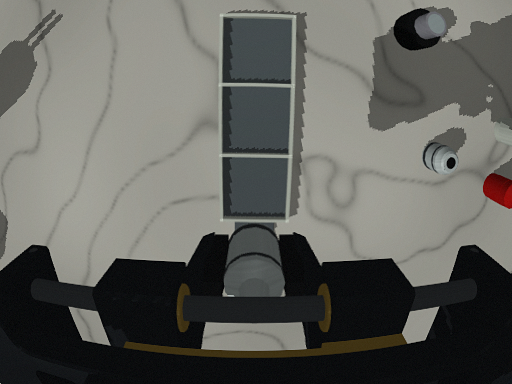

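```bash
cat >> h.py <<'E'
def tray(img,d,roi,thr,tabdir,L):
    x0,y0,x1,y1=roi
    g=img[y0:y1,x0:x1]; m=(g.min(2)>thr).astype(np.uint8)
    n,l,st,_=cv2.connectedComponentsWithStats(m,connectivity=8)
    k=1+np.argmax(st[1:,4]); vs,us=np.nonzero(l==k)
    P=np.array([plane(*wray(u+x0,v+y0,d['p'],d['q']),.01)[:2] for u,v in zip(us,vs)],np.float32)
    (c,(w,h),a)=cv2.minAreaRect(P)
    B=cv2.boxPoints((c,(w,h),a))
    e=[B[1]-B[0],B[2]-B[1]]; ax=max(e,key=np.linalg.norm); ax=ax/np.linalg.norm(ax)
    if ax@tabdir<0: ax=-ax
    print('n',len(P),'c',np.round(c,4),'size',round(w,4),round(h,4),'tab heading %.2f'%np.degrees(np.arctan2(ax[1],ax[0])))
    return np.array(c),ax,m,(l==k)
E
python3 - <<'E'
from h import *
d=np.load('w3.npz');im=cv2.imread('pics/w3.png')
print(im[50,221],im[50,200],im[85,260],im[50,293],im[50,295],im[120,221])
for t in (150,160,170,180):
    c,ax,m,l=tray(im,d,(210,5,305,226),t,np.array([-1,0]),.198)
    print([(c+ax*s).round(4) for s in (.065,0,-.065)])
E
```

```text
[152 164 158] [124 131 131] [158 169 163] [155 167 160] [147 157 153] [136 144 141]
n 1327 c [0.5073 0.2974] size 0.0679 0.1981 tab heading 165.67
[array([0.4444, 0.3135]), array([0.5073, 0.2974]), array([0.5703, 0.2814])]
n 11 c [0.5463 0.3205] size 0.0018 0.0027 tab heading 166.09
[array([0.4832, 0.3361]), array([0.5463, 0.3205]), array([0.6094, 0.3049])]
n 7 c [0.6094 0.3046] size 0.0018 0.002 tab heading 167.05
[array([0.546 , 0.3191]), array([0.6094, 0.3046]), array([0.6727, 0.29  ])]
n 3 c [0.6093 0.3046] size 0.0018 0.0 tab heading -105.94
[array([0.5915, 0.2421]), array([0.6093, 0.3046]), array([0.6272, 0.3671])]
```

```bash
python3 - <<'E'
from h import *
go(.4444,.3135,.184,-14.3)
E
```

```text
t4.55 at [0.4495 0.3103 0.2987] yaw -13.59 tilt 0.06 shift mm [ -5.6  -2.  114.7] turn 0.71 rows>=2.8 w 0.0275 F [ 0.3 -0.9 -1.4]
```

servo_tool(
  series=[
    [0.02,-0.006,-0.002,0.03,0.7],
    [0.02,-0.006,-0.002,0.06,0.7],
    [0.02,-0.006,-0.002,0.085,0.7],
    [0.02,-0.006,-0.002,0.1,0.7],
    [0.02,-0.006,-0.002,0.106,0.7],
  ],
)

```text
clock: 4.97
tcp_pos: [0.445, 0.3095, 0.1906]
eef_rot: [0.992, -0.127, -0.001, 0.002]
force: [-0.9, -1.3, -1.2]
gripper_width: 0.0279
```

servo_tool(
  series=[
    [0.02,0,0,0.002,0],
    [0.02,0,0,0.004,0],
    [0.02,0,0,0.006,0],
    [0.02,0,0,0.006,0],
  ],
)

```text
clock: 5.3
tcp_pos: [0.4455, 0.3124, 0.1881]
eef_rot: [0.992, -0.126, 0.001, -0.0]
force: [-0.8, 0.4, -0.8]
gripper_width: 0.0277
```

```bash
python3 - <<'E'
from h import *
go(.4444,.3135,.183,-14.3)
E
```

```text
t5.30 at [0.4455 0.3124 0.1881] yaw -14.52 tilt 0.07 shift mm [-1.4 -0.8  5.1] turn -0.22 rows>=0.1 w 0.0277 F [-0.8  0.4 -0.8]
```

servo_tool(
  series=[
    [0.02,-0.001,-0.001,0.002,0],
    [0.02,-0.001,-0.001,0.004,0],
    [0.02,-0.001,-0.001,0.005,0],
    [0.02,-0.001,-0.001,0.005,0],
  ],
)

```text
clock: 5.63
tcp_pos: [0.4443, 0.314, 0.1827]
eef_rot: [0.992, -0.126, 0.0, -0.0]
force: [0.3, 0.2, 1.0]
gripper_width: 0.0276
```

```bash
python3 - <<'E'
from h import *
go(.4444,.3135,.183,-14.3)
E
```

```text
t5.63 at [0.4443 0.314  0.1827] yaw -14.47 tilt 0.02 shift mm [ 0.2  0.5 -0.3] turn -0.17 rows>=0.0 w 0.0276 F [0.3 0.2 1. ]
```

servo_tool(
  series=[
    [0.035,0,0,0,0],
    [0.045,0,0,0,0],
    [0.06,0,0,0,0],
    [0.06,0,0,0,0],
    [0.06,0,0,0,0],
  ],
)

```text
clock: 6.05
tcp_pos: [0.4443, 0.3138, 0.1824]
eef_rot: [0.992, -0.126, 0.0, 0.0]
force: [-0.0, -0.2, -0.0]
gripper_width: 0.0588
```

servo_tool(
  series=[
    [0.06,0,0,-0.02,0],
    [0.06,0,0,-0.05,0],
    [0.06,0,0,-0.08,0],
    [0.06,0,0,-0.105,0],
    [0.06,0,0,-0.117,0],
  ],
)

```text
clock: 6.47
tcp_pos: [0.445, 0.3143, 0.3025]
eef_rot: [0.992, -0.126, 0.002, -0.001]
force: [0.6, 0.2, 0.8]
gripper_width: 0.0601
```

```bash
python3 - <<'E'
from h import *
o=env.get_obs(); np.savez('w4.npz',p=o['tcp_pos'],q=o['eef_rot'])
cv2.imwrite('pics/w4.png',env.grab_frame('wrist'))
go(.447,.004,.3,-14.3)
E
```

```text
t6.52 at [0.4454 0.3146 0.3033] yaw -14.50 tilt 0.34 shift mm [ 79.3 300.3   2.2] turn -0.2 rows>=7.4 w 0.0601 F [-0.5  0.3  0.3]
```

View pics/w4.png

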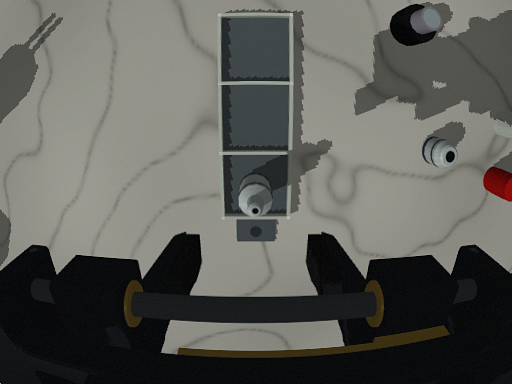

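servo_tool(
  series=[
    [0.088,0.0106,0.04,0,0],
    [0.088,0.0212,0.08,0,0],
    [0.088,0.0318,0.12,0,0],
    [0.088,0.0424,0.16,0,0],
    [0.088,0.053,0.2,0,0],
  ],
)

```text
clock: 6.93
tcp_pos: [0.4448, 0.1049, 0.2982]
eef_rot: [0.992, -0.126, -0.001, 0.0]
force: [1.5, -0.4, 0.0]
gripper_width: 0.0874
```

servo_tool(
  series=[
    [0.088,0.0106,0.04,0,0],
    [0.088,0.0212,0.075,0,0],
    [0.088,0.026,0.1,0,0],
    [0.088,0.026,0.1,0,0],
    [0.088,0.026,0.1,0,0],
  ],
)

```text
clock: 7.35
tcp_pos: [0.4453, 0.0022, 0.2984]
eef_rot: [0.992, -0.128, -0.001, 0.0]
force: [-0.5, 0.7, -0.1]
gripper_width: 0.0883
```

```bash
python3 - <<'E'
from h import *
go(.447,.004,.3,-14.3)
o=env.get_obs(); np.savez('w5.npz',p=o['tcp_pos'],q=o['eef_rot'])
cv2.imwrite('pics/w5.png',env.grab_frame('wrist'))
E
```

```text
t7.35 at [0.4453 0.0022 0.2984] yaw -14.69 tilt 0.11 shift mm [ 1.2 -2.2 -1.6] turn -0.39 rows>=0.1 w 0.0883 F [-0.5  0.7 -0.1]
```

View pics/w5.png

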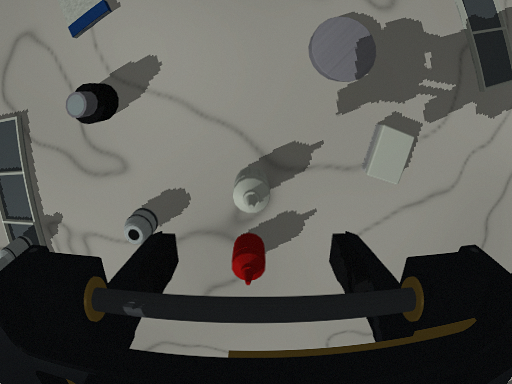

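```bash
python3 - <<'E'
from h import *
d=np.load('w5.npz');im=cv2.imread('pics/w5.png')
cv2.imwrite('pics/w5z.png',cv2.resize(im[150:260,110:300],None,fx=4,fy=4,interpolation=cv2.INTER_CUBIC))
for n,u,v,z in [('oil body',251.5,195,.042),('oil tip',256,203,.068),('short',133,235,.04),('eye',79,105,.052)]:
    print(n,plane(*wray(u,v,d['p'],d['q']),z).round(4))
E
```

```text
oil body [0.4466 0.0031 0.042 ]
oil tip [ 0.4481 -0.0009  0.068 ]
short [0.4356 0.1225 0.04  ]
eye [0.5642 0.1228 0.052 ]
```

View pics/w5z.png

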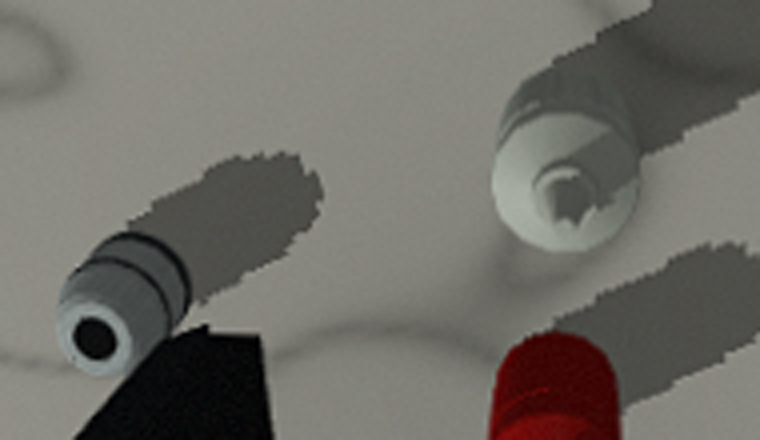

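servo_tool(
  series=[
    [0.088,0.001,-0.001,0.035,0],
    [0.088,0.001,-0.001,0.07,0],
    [0.075,0.001,-0.001,0.1,0],
    [0.06,0.001,-0.001,0.114,0],
    [0.05,0.001,-0.001,0.119,0],
  ],
  squeeze=15,
)

```text
clock: 7.82
tcp_pos: [0.4458, 0.0062, 0.1777]
eef_rot: [0.992, -0.124, -0.002, 0.0]
force: [-0.2, 0.3, 0.3]
gripper_width: 0.07
```

servo_tool(
  series=[
    [0.035,0,0,0,0],
    [0.022,0,0,0,0],
    [0.022,0,0,0,0],
    [0.022,0,0,0,0],
    [0.022,0,0,0,0],
  ],
)

```text
clock: 8.23
tcp_pos: [0.4475, 0.0044, 0.1813]
eef_rot: [0.992, -0.126, 0.001, -0.0]
force: [0.6, -0.3, -0.3]
gripper_width: 0.0368
```

servo_tool(
  series=[
    [0.022,0,0,0,0],
    [0.022,0,0,0,0],
    [0.022,0,0,0,0],
  ],
)

```text
clock: 8.48
tcp_pos: [0.4474, 0.0042, 0.1811]
eef_rot: [0.992, -0.126, 0.001, -0.0]
force: [-1.5, 1.0, 6.7]
gripper_width: 0.0313
```

servo_tool(
  series=[
    [0.022,0,0,0,0],
    [0.022,0,0,0,0],
  ],
)

```text
clock: 8.65
tcp_pos: [0.4474, 0.0042, 0.1811]
eef_rot: [0.992, -0.126, 0.001, -0.0]
force: [-1.6, 0.7, 6.9]
gripper_width: 0.0315
```

servo_tool(
  series=[
    [0.022,0,0,-0.02,0],
    [0.022,0,0,-0.045,0],
    [0.022,0,0,-0.075,0],
    [0.022,0,0,-0.1,0],
    [0.022,0,0,-0.119,0],
  ],
)

```text
clock: 9.07
tcp_pos: [0.4471, 0.0042, 0.3016]
eef_rot: [0.992, -0.126, 0.001, -0.0]
force: [0.8, 0.2, -0.9]
gripper_width: 0.0317
```

```bash
python3 - <<'E'
from h import *
go(.5073,.2974,.3,-14.3)
cv2.imwrite('pics/w6.png',env.grab_frame('wrist'))
E
```

```text
t9.07 at [0.4471 0.0042 0.3016] yaw -14.50 tilt 0.11 shift mm [ -15.1 -298.9    1.7] turn -0.2 rows>=7.2 w 0.0317 F [ 0.8  0.2 -0.9]
```

View pics/w6.png

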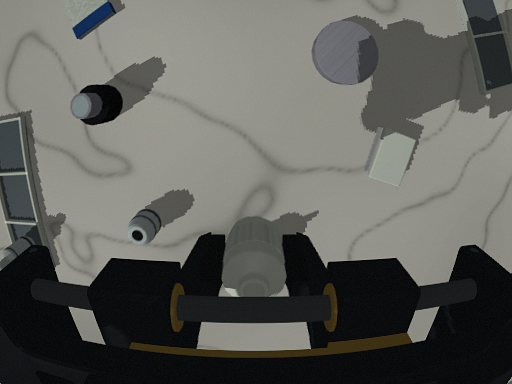

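servo_tool(
  series=[
    [0.022,-0.002,-0.041,0,0],
    [0.022,-0.004,-0.082,0,0],
    [0.022,-0.006,-0.123,0,0],
    [0.022,-0.008,-0.164,0,0],
    [0.022,-0.01,-0.205,0,0],
  ],
)

```text
clock: 9.53
tcp_pos: [0.4885, 0.207, 0.2992]
eef_rot: [0.992, -0.126, -0.0, 0.0]
force: [1.0, -0.1, -0.6]
gripper_width: 0.0315
```

servo_tool(
  series=[
    [0.022,-0.002,-0.036,0,0],
    [0.022,-0.004,-0.068,0,0],
    [0.022,-0.005,-0.088,0,0],
    [0.022,-0.005,-0.094,0,0],
    [0.022,-0.005,-0.094,0,0],
  ],
)

```text
clock: 9.95
tcp_pos: [0.5068, 0.2989, 0.2989]
eef_rot: [0.992, -0.125, -0.0, -0.0]
force: [0.6, -0.4, -0.7]
gripper_width: 0.0314
```

servo_tool(
  series=[
    [0.022,0,0,0.02,0],
    [0.022,0,0,0.04,0],
    [0.022,0,0,0.06,0],
    [0.022,0,0,0.08,0],
  ],
)

```text
clock: 10.28
tcp_pos: [0.5074, 0.2947, 0.2185]
eef_rot: [0.992, -0.127, -0.0, 0.001]
force: [0.2, 0.5, -0.5]
gripper_width: 0.0312
```

```bash
python3 - <<'E'
from h import *
go(.5073,.2974,.184,-14.3)
E
```

```text
t10.28 at [0.5074 0.2947 0.2185] yaw -14.63 tilt 0.11 shift mm [-0.8 -2.6 34.5] turn -0.33 rows>=0.8 w 0.0312 F [ 0.2  0.5 -0.5]
```

servo_tool(
  series=[
    [0.022,0,-0.001,0.012,0],
    [0.022,0,-0.001,0.022,0],
    [0.022,0,-0.001,0.028,0],
    [0.022,0,-0.001,0.031,0],
    [0.022,0,-0.001,0.031,0],
  ],
)

```text
clock: 10.7
tcp_pos: [0.5076, 0.2982, 0.1883]
eef_rot: [0.992, -0.126, -0.0, 0.0]
force: [0.4, 0.1, -0.8]
gripper_width: 0.0314
```

```bash
python3 - <<'E'
from h import *
go(.5073,.2974,.184,-14.3)
E
```

```text
t10.70 at [0.5076 0.2982 0.1883] yaw -14.50 tilt 0.02 shift mm [-0.   0.8  4.3] turn -0.2 rows>=0.1 w 0.0314 F [ 0.4  0.1 -0.8]
```

servo_tool(
  series=[
    [0.022,0,0.001,0.002,0],
    [0.022,0,0.001,0.0035,0],
    [0.022,0,0.001,0.0042,0],
    [0.022,0,0.001,0.0042,0],
  ],
)

```text
clock: 11.03
tcp_pos: [0.5073, 0.2976, 0.1844]
eef_rot: [0.992, -0.126, 0.0, -0.0]
force: [-0.4, -0.2, -0.2]
gripper_width: 0.0315
```

servo_tool(
  series=[
    [0.04,0,0,0,0],
    [0.05,0,0,0,0],
    [0.06,0,0,0,0],
    [0.06,0,0,0,0],
    [0.06,0,0,0,0],
  ],
)

```text
clock: 11.45
tcp_pos: [0.5073, 0.2976, 0.1843]
eef_rot: [0.992, -0.126, 0.0, -0.0]
force: [0.2, 0.2, 0.4]
gripper_width: 0.0597
```

servo_tool(
  series=[
    [0.06,0,0,-0.02,0],
    [0.06,0,0,-0.05,0],
    [0.06,0,0,-0.08,0],
    [0.06,0,0,-0.105,0],
    [0.06,0,0,-0.116,0],
  ],
)

```text
clock: 11.87
tcp_pos: [0.5081, 0.2981, 0.3037]
eef_rot: [0.992, -0.126, 0.002, -0.002]
force: [-0.4, 0.9, -0.1]
gripper_width: 0.0602
```

```bash
python3 - <<'E'
from h import *
cv2.imwrite('pics/w7.png',env.grab_frame('wrist'))
go(.565,.1235,.3,-14.3)
E
```

```text
t11.92 at [0.5084 0.2982 0.3042] yaw -14.50 tilt 0.35 shift mm [ 98.5 155.    3.9] turn -0.2 rows>=4.4 w 0.0601 F [0.8 0.3 1.3]
```

View pics/w7.png

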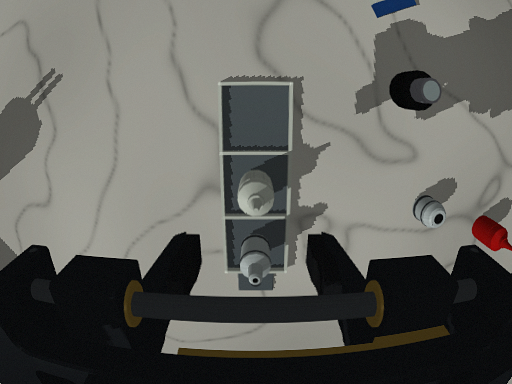

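Both stand upright in place. On to the eyepiece.

servo_tool(
  series=[
    [0.088,0.022,0.034,0,0],
    [0.088,0.044,0.068,0,0],
    [0.088,0.066,0.102,0,0],
    [0.088,0.085,0.135,0,0],
    [0.088,0.098,0.155,0,0],
  ],
)

```text
clock: 12.33
tcp_pos: [0.5637, 0.1179, 0.2986]
eef_rot: [0.992, -0.128, -0.001, 0.002]
force: [0.2, -0.2, -0.6]
gripper_width: 0.0878
```

servo_tool(
  series=[
    [0.088,0,0,0,0],
    [0.088,0,0,0,0],
  ],
)

```text
clock: 12.5
tcp_pos: [0.5633, 0.1212, 0.2988]
eef_rot: [0.992, -0.128, -0.001, 0.001]
force: [0.3, 0.7, 0.2]
gripper_width: 0.0879
```

```bash
python3 - <<'E'
from h import *
go(.565,.1235,.179,-14.3)
o=env.get_obs(); np.savez('w8.npz',p=o['tcp_pos'],q=o['eef_rot'])
cv2.imwrite('pics/w8.png',env.grab_frame('wrist'))
E
```

```text
t12.50 at [0.5633 0.1212 0.2988] yaw -14.68 tilt 0.12 shift mm [  1.2  -2.8 119.8] turn -0.38 rows>=2.9 w 0.0879 F [0.3 0.7 0.2]
```

View pics/w8.png

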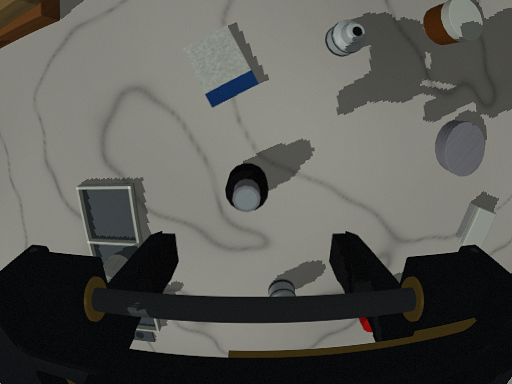

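```bash
python3 - <<'E'
from h import *
d=np.load('w8.npz')
for n,u,v,z in [('eye',246,199,.052)]:
    print(n,plane(*wray(u,v,d['p'],d['q']),z).round(4))
E
```

```text
eye [0.5656 0.1263 0.052 ]
```

servo_tool(
  series=[
    [0.088,0.001,-0.003,0.035,0],
    [0.088,0.001,-0.003,0.07,0],
    [0.08,0.001,-0.003,0.1,0],
    [0.07,0.001,-0.003,0.115,0],
    [0.06,0.001,-0.003,0.12,0],
  ],
  squeeze=20,
)

```text
clock: 12.97
tcp_pos: [0.5627, 0.1276, 0.1767]
eef_rot: [0.992, -0.124, -0.003, 0.0]
force: [-0.9, 0.5, 0.7]
gripper_width: 0.0701
```

servo_tool(
  series=[
    [0.045,0,0,0,0],
    [0.03,0,0,0,0],
    [0.028,0,0,0,0],
    [0.028,0,0,0,0],
    [0.028,0,0,0,0],
  ],
)

```text
clock: 13.38
tcp_pos: [0.5656, 0.1258, 0.1814]
eef_rot: [0.992, -0.126, 0.001, -0.0]
force: [-0.8, -1.1, 3.2]
gripper_width: 0.0369
```

servo_tool(
  series=[
    [0.028,0,0,0,0],
    [0.028,0,0,0,0],
    [0.028,0,0,0,0],
    [0.028,0,0,0,0],
  ],
)

```text
clock: 13.72
tcp_pos: [0.5656, 0.1258, 0.1814]
eef_rot: [0.992, -0.126, 0.001, -0.0]
force: [-0.2, 1.0, 6.1]
gripper_width: 0.0369
```

servo_tool(
  series=[
    [0.028,0,0,-0.02,0],
    [0.028,0,0,-0.045,0],
    [0.028,0,0,-0.075,0],
    [0.028,0,0,-0.1,0],
    [0.028,0,0,-0.119,0],
  ],
)

```text
clock: 14.13
tcp_pos: [0.5653, 0.1255, 0.3016]
eef_rot: [0.992, -0.126, 0.001, -0.0]
force: [-0.7, 0.7, -2.4]
gripper_width: 0.0368
```

```bash
python3 - <<'E'
from h import *
go(.5703,.2814,.3,-14.3)
cv2.imwrite('pics/w9.png',env.grab_frame('wrist'))
E
```

```text
t14.13 at [0.5653 0.1255 0.3016] yaw -14.50 tilt 0.12 shift mm [ -34.2 -152.1    1.6] turn -0.2 rows>=3.7 w 0.0368 F [-0.7  0.7 -2.4]
```

View pics/w9.png

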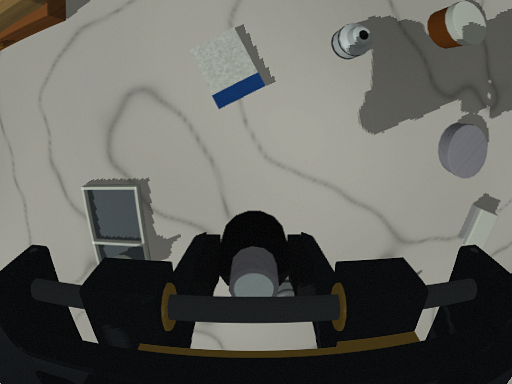

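servo_tool(
  series=[
    [0.028,-0.009,-0.038,0,0],
    [0.028,-0.018,-0.076,0,0],
    [0.028,-0.027,-0.112,0,0],
    [0.028,-0.032,-0.14,0,0],
    [0.028,-0.034,-0.152,0,0],
  ],
)

```text
clock: 14.6
tcp_pos: [0.5687, 0.2867, 0.2989]
eef_rot: [0.992, -0.123, -0.001, -0.002]
force: [-1.2, 0.7, -1.3]
gripper_width: 0.0368
```

servo_tool(
  series=[
    [0.028,0,0,0.02,0],
    [0.028,0,0,0.045,0],
    [0.028,0,0,0.07,0],
    [0.028,0,0,0.09,0],
    [0.028,0,0,0.1,0],
  ],
)

```text
clock: 15.02
tcp_pos: [0.5691, 0.2797, 0.1959]
eef_rot: [0.992, -0.126, -0.002, 0.002]
force: [-0.1, 0.4, -1.3]
gripper_width: 0.0366
```

servo_tool(
  series=[
    [0.028,0,0,0.005,0],
    [0.028,0,0,0.009,0],
    [0.028,0,0,0.011,0],
    [0.028,0,0,0.011,0],
  ],
)

```text
clock: 15.35
tcp_pos: [0.5706, 0.2813, 0.1888]
eef_rot: [0.992, -0.126, 0.0, -0.0]
force: [0.3, 0.3, -0.9]
gripper_width: 0.0368
```

```bash
python3 - <<'E'
from h import *
go(.5703,.2814,.1845,-14.3)
E
```

```text
t15.35 at [0.5706 0.2813 0.1888] yaw -14.49 tilt 0.06 shift mm [-0.3 -0.   4.3] turn -0.19 rows>=0.1 w 0.0368 F [ 0.3  0.3 -0.9]
```

servo_tool(
  series=[
    [0.028,0,0,0.002,0],
    [0.028,0,0,0.0035,0],
    [0.028,0,0,0.0042,0],
    [0.028,0,0,0.0042,0],
  ],
)

```text
clock: 15.68
tcp_pos: [0.5704, 0.2814, 0.1845]
eef_rot: [0.992, -0.126, 0.0, -0.0]
force: [-0.3, -0.5, 0.8]
gripper_width: 0.0368
```

servo_tool(
  series=[
    [0.045,0,0,0,0],
    [0.055,0,0,0,0],
    [0.065,0,0,0,0],
    [0.065,0,0,0,0],
    [0.065,0,0,0,0],
  ],
)

```text
clock: 16.1
tcp_pos: [0.5702, 0.2813, 0.184]
eef_rot: [0.992, -0.126, -0.0, 0.0]
force: [0.1, 0.3, -0.9]
gripper_width: 0.0647
```

servo_tool(
  series=[
    [0.065,0,0,-0.02,0],
    [0.065,0,0,-0.05,0],
    [0.065,0,0,-0.08,0],
    [0.065,0,0,-0.105,0],
    [0.065,0,0,-0.116,0],
  ],
)

```text
clock: 16.52
tcp_pos: [0.5712, 0.2818, 0.3037]
eef_rot: [0.992, -0.126, 0.002, -0.002]
force: [0.2, 0.2, 0.3]
gripper_width: 0.0651
```

```bash
python3 - <<'E'
from h import *
cv2.imwrite('pics/w10.png',env.grab_frame('wrist'))
go(.4365,.1225,.3,5)
E
```

```text
t16.57 at [0.5714 0.2819 0.3043] yaw -14.49 tilt 0.37 shift mm [-90.8 188.1   3.1] turn -19.49 rows>=5.0 w 0.065 F [0.5 0.4 1.1]
```

View pics/w10.png

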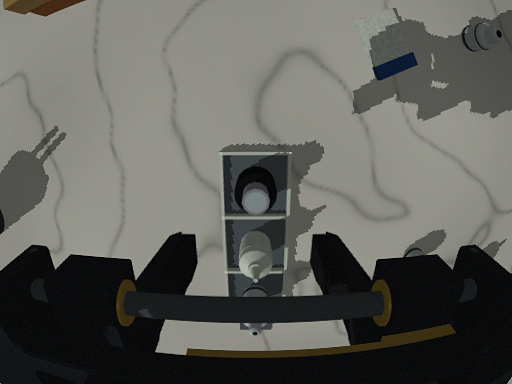

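servo_tool(
  series=[
    [0.088,-0.018,0.037,0,-4],
    [0.088,-0.036,0.074,0,-8],
    [0.088,-0.054,0.111,0,-12],
    [0.088,-0.072,0.148,0,-16],
    [0.088,-0.086,0.18,0,-19.5],
  ],
)

```text
clock: 16.98
tcp_pos: [0.4392, 0.1264, 0.2985]
eef_rot: [0.999, 0.045, -0.002, 0.001]
force: [0.3, -1.0, 0.2]
gripper_width: 0.0881
```

servo_tool(
  series=[
    [0.088,-0.002,0.009,0.002,0],
    [0.088,-0.002,0.009,0.002,0],
    [0.088,-0.002,0.009,0.002,0],
  ],
)

```text
clock: 17.23
tcp_pos: [0.4412, 0.1196, 0.2976]
eef_rot: [0.999, 0.043, -0.0, -0.0]
force: [0.3, 0.9, -0.3]
gripper_width: 0.0879
```

```bash
python3 - <<'E'
from h import *
go(.4365,.1225,.179,5)
o=env.get_obs(); np.savez('w11.npz',p=o['tcp_pos'],q=o['eef_rot']);print(o['joints'].round(2))
cv2.imwrite('pics/w11.png',env.grab_frame('wrist'))
E
```

```text
t17.23 at [0.4412 0.1196 0.2976] yaw 4.92 tilt 0.03 shift mm [ -4.4  -3.2 118.6] turn -0.08 rows>=2.8 w 0.0879 F [ 0.3  0.9 -0.3]
[-0.17  0.39 -0.23  2.11  0.14  0.66 -1.98]
```

View pics/w11.png

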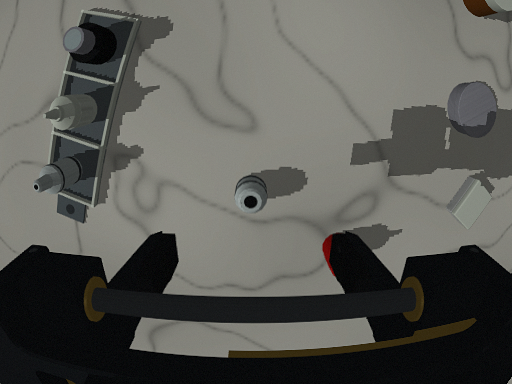

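```bash
python3 - <<'E'
from h import *
d=np.load('w11.npz')
print(plane(*wray(251,201,d['p'],d['q']),.04).round(4))
E
```

```text
[0.4366 0.1211 0.04  ]
```

servo_tool(
  series=[
    [0.088,-0.0045,-0.002,0.035,0],
    [0.088,-0.0045,-0.002,0.07,0],
    [0.075,-0.0045,-0.002,0.1,0],
    [0.06,-0.0045,-0.002,0.115,0],
    [0.05,-0.0045,-0.002,0.12,0],
  ],
  squeeze=20,
)

```text
clock: 17.7
tcp_pos: [0.4358, 0.1225, 0.1752]
eef_rot: [0.999, 0.045, -0.002, 0.0]
force: [-0.9, 0.8, -0.3]
gripper_width: 0.0701
```

servo_tool(
  series=[
    [0.035,0,0,0,0],
    [0.02,0,0,0,0],
    [0.02,0,0,0,0],
    [0.02,0,0,0,0],
    [0.02,0,0,0,0],
  ],
)

```text
clock: 18.12
tcp_pos: [0.4366, 0.1211, 0.179]
eef_rot: [0.999, 0.044, 0.001, -0.0]
force: [-1.0, 0.5, -0.2]
gripper_width: 0.0366
```

servo_tool(
  series=[
    [0.02,0,0,0,0],
    [0.02,0,0,0,0],
    [0.02,0,0,0,0],
    [0.02,0,0,0,0],
    [0.02,0,0,0,0],
  ],
)

```text
clock: 18.53
tcp_pos: [0.4364, 0.1211, 0.1786]
eef_rot: [0.999, 0.044, 0.001, -0.0]
force: [-0.4, 0.2, 7.3]
gripper_width: 0.0277
```

servo_tool(
  series=[
    [0.02,0,0,-0.02,0],
    [0.02,0,0,-0.045,0],
    [0.02,0,0,-0.075,0],
    [0.02,0,0,-0.1,0],
    [0.02,0,0,-0.12,0],
  ],
)

```text
clock: 18.95
tcp_pos: [0.436, 0.1209, 0.2998]
eef_rot: [0.999, 0.044, 0.001, -0.0]
force: [0.1, 0.2, -1.3]
gripper_width: 0.028
```

```bash
python3 - <<'E'
from h import *
go(.5,-.295,.3,5)
E
```

```text
t18.95 at [0.436  0.1209 0.2998] yaw 5.01 tilt 0.06 shift mm [ 2.750e+01  4.199e+02 -2.000e-01] turn 0.01 rows>=10.1 w 0.028 F [ 0.1  0.2 -1.3]
```

servo_tool(
  series=[
    [0.02,-0.001,0.041,0,0],
    [0.02,-0.002,0.082,0,0],
    [0.02,-0.003,0.123,0,0],
    [0.02,-0.004,0.164,0,0],
    [0.02,-0.005,0.205,0,0],
  ],
)

```text
clock: 19.37
tcp_pos: [0.4484, -0.0856, 0.2981]
eef_rot: [0.999, 0.044, -0.0, 0.0]
force: [0.5, -0.8, -0.5]
gripper_width: 0.0281
```

servo_tool(
  series=[
    [0.02,-0.001,0.041,0,0],
    [0.02,-0.002,0.082,0,0],
    [0.02,-0.003,0.12,0,0],
    [0.02,-0.004,0.155,0,0],
    [0.02,-0.005,0.18,0,0],
  ],
)

```text
clock: 19.78
tcp_pos: [0.4589, -0.2672, 0.2979]
eef_rot: [0.999, 0.042, -0.0, 0.001]
force: [-1.0, 0.3, -1.1]
gripper_width: 0.0277
```

servo_tool(
  series=[
    [0.02,-0.002,0.015,0,0],
    [0.02,-0.002,0.025,0,0],
    [0.02,-0.002,0.029,0,0],
    [0.02,-0.002,0.029,0,0],
    [0.02,-0.002,0.029,0,0],
  ],
)

```text
clock: 20.2
tcp_pos: [0.4605, -0.2912, 0.2979]
eef_rot: [0.999, 0.044, -0.0, -0.0]
force: [-0.1, -0.1, -2.1]
gripper_width: 0.028
```

```bash
python3 - <<'E'
from h import *
go(.59,-.295,.3,5)
o=env.get_obs(); np.savez('w12.npz',p=o['tcp_pos'],q=o['eef_rot']);print(o['joints'].round(2))
cv2.imwrite('pics/w12.png',env.grab_frame('wrist'))
E
```

```text
t20.20 at [ 0.4605 -0.2912  0.2979] yaw 5.10 tilt 0.06 shift mm [128.7  15.2  -2.2] turn 0.1 rows>=3.1 w 0.028 F [-0.1 -0.1 -2.1]
[ 0.59  0.51 -0.14  1.89  0.1   0.75 -1.08]
```

View pics/w12.png

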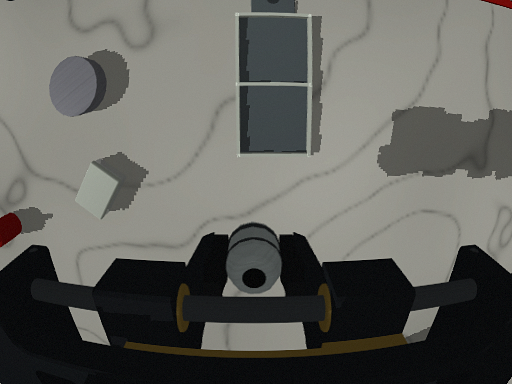

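```bash
python3 - <<'E'
from h import *
d=np.load('w12.npz');im=cv2.imread('pics/w12.png')
for t in (146,150,154):
    c,ax,m,l=tray(im,d,(228,6,328,164),t,np.array([1,0]),.133)
    print([(c+ax*s).round(4) for s in (.0325,-.0325)])
E
```

```text
n 1812 c [ 0.5542 -0.3094] size 0.1396 0.0852 tab heading 5.38
[array([ 0.5865, -0.3063]), array([ 0.5218, -0.3124])]
n 162 c [ 0.6212 -0.2946] size 0.003 0.0678 tab heading -84.98
[array([ 0.624, -0.327]), array([ 0.6183, -0.2622])]
n 42 c [ 0.6203 -0.2855] size 0.0011 0.0212 tab heading -84.06
[array([ 0.6237, -0.3179]), array([ 0.617 , -0.2532])]
```

```bash
python3 - <<'E'
from h import *
im=cv2.imread('pics/w12.png')
cv2.imwrite('pics/w12z.png',cv2.resize(im[0:166,226:330],None,fx=3.6,fy=3.6,interpolation=cv2.INTER_NEAREST))
for r in (50,120): print([tuple(int(t) for t in im[r,c]) for c in list(range(232,241))+list(range(303,316))])
E
```

```text
[(137, 144, 144), (138, 146, 146), (138, 144, 146), (145, 156, 152), (154, 165, 157), (153, 165, 159), (140, 150, 145), (55, 55, 52), (42, 40, 36), (77, 74, 67), (74, 73, 67), (73, 70, 64), (75, 72, 65), (110, 115, 108), (146, 157, 152), (149, 160, 154), (150, 162, 156), (155, 166, 160), (77, 83, 81), (81, 86, 84), (82, 88, 86), (80, 85, 85)]
[(143, 150, 151), (140, 148, 148), (141, 149, 149), (142, 148, 149), (147, 156, 152), (150, 160, 154), (152, 161, 157), (113, 119, 116), (52, 52, 46), (72, 72, 64), (72, 70, 62), (73, 70, 61), (80, 81, 73), (134, 145, 141), (148, 159, 154), (147, 159, 153), (150, 161, 156), (114, 123, 120), (80, 87, 86), (82, 89, 89), (84, 90, 88), (85, 90, 90)]
```

View pics/w12z.png

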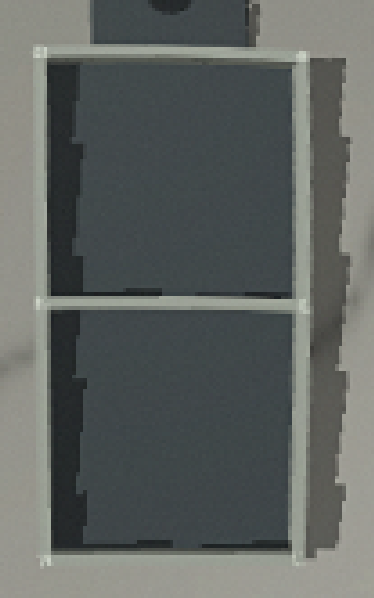

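```bash
python3 - <<'E'
from h import *
d=np.load('w12.npz');im=cv2.imread('pics/w12.png')
i=cv2.GaussianBlur(im,(3,3),0).astype(int)
for k in (3,4,5):
    mk=((i[...,1]-i[...,2]>=k)&(im.min(2)>125)).astype(np.uint8)*200
    c,ax,m,l=tray(np.dstack([mk]*3),d,(228,6,328,164),100,np.array([1,0]),.133)
    print([(c+ax*s).round(4) for s in (.0325,-.0325)])
# hand corners from zoom
Z=[(34,46),(308,51),(304,564),(40,566)]
P=np.array([plane(*wray(226+x/3.6-.4,y/3.6-.4,d['p'],d['q']),.01)[:2] for x,y in Z]);print(P.round(4),P.mean(0).round(4))
E
```

```text
Traceback (most recent call last):
  File "h.py", line 36, in tray
    P=np.array([plane(*wray(u+x0,v+y0,d['p'],d['q']),.01)[:2] for u,v in zip(us,vs)],np.float32)
                       ~~~~^^^^^^^^^^^^^^^^^^^^^^^^^
  File "h.py", line 15, in wray
    c=env.camera_params('wrist');T=c['tool_from_camera']
ValueError: time passes only in moves, steps and waits
```

```bash
python3 - <<'E'
s=open('h.py').read()
s=s.replace("env.camera_params('wrist')","WC()").replace("def tri","import functools\n@functools.lru_cache\ndef WC(): return env.camera_params('wrist')\ndef tri")
open('h.py','w').write(s)
E
python3 - <<'E'
from h import *
d=dict(np.load('w12.npz'));im=cv2.imread('pics/w12.png')
i=cv2.GaussianBlur(im,(3,3),0).astype(int)
Z=[(34,46),(308,51),(304,564),(40,566)]
P=np.array([plane(*wray(226+x/3.6-.4,y/3.6-.4,d['p'],d['q']),.01)[:2] for x,y in Z]);print(P.round(4),P.mean(0).round(4))
for k in (3,4,5):
    mk=((i[...,1]-i[...,2]>=k)&(im.min(2)>125)).astype(np.uint8)*200
    c,ax,m,l=tray(np.dstack([mk]*3),d,(228,6,328,164),100,np.array([1,0]),.133)
    print([(c+ax*s).round(4) for s in (.0325,-.0325)])
E
```

```text
[[ 0.6193 -0.2608]
 [ 0.6259 -0.3284]
 [ 0.4936 -0.3411]
 [ 0.4867 -0.2735]] [ 0.5564 -0.301 ]
n 1670 c [ 0.5567 -0.3006] size 0.1331 0.0682 tab heading 5.51
[array([ 0.589 , -0.2975]), array([ 0.5243, -0.3037])]
n 1554 c [ 0.5565 -0.3007] size 0.1328 0.0679 tab heading 5.55
[array([ 0.5889, -0.2976]), array([ 0.5242, -0.3039])]
n 1384 c [ 0.5565 -0.3007] size 0.1328 0.0675 tab heading 5.48
[array([ 0.5889, -0.2976]), array([ 0.5242, -0.3039])]
```

```bash
python3 - <<'E'
from h import *
go(.5889,-.2976,.182,5.5)
E
```

```text
t20.25 at [ 0.4606 -0.291   0.2979] yaw 5.13 tilt 0.06 shift mm [127.2  18.2 115.9] turn -0.37 rows>=4.1 w 0.0279 F [-0.2 -0.  -0.8]
```

servo_tool(
  series=[
    [0.02,0.04,0.005,0,-0.4],
    [0.02,0.08,0.011,0,-0.4],
    [0.02,0.11,0.016,0,-0.4],
    [0.02,0.127,0.018,0,-0.4],
    [0.02,0.127,0.018,0,-0.4],
  ],
)

```text
clock: 20.67
tcp_pos: [0.5923, -0.2963, 0.298]
eef_rot: [0.999, 0.05, 0.002, -0.001]
force: [0.4, 0.0, -0.7]
gripper_width: 0.0278
```

servo_tool(
  series=[
    [0.02,0,0,0.02,0],
    [0.02,0,0,0.045,0],
    [0.02,0,0,0.07,0],
    [0.02,0,0,0.09,0],
    [0.02,0,0,0.1,0],
  ],
)

```text
clock: 21.08
tcp_pos: [0.5867, -0.2977, 0.1952]
eef_rot: [0.999, 0.048, -0.002, -0.001]
force: [-0.7, 0.1, -0.8]
gripper_width: 0.028
```

servo_tool(
  series=[
    [0.02,0,0,0.005,0],
    [0.02,0,0,0.009,0],
    [0.02,0,0,0.011,0],
    [0.02,0,0,0.011,0],
  ],
)

```text
clock: 21.42
tcp_pos: [0.5887, -0.2994, 0.1877]
eef_rot: [0.999, 0.047, 0.0, 0.0]
force: [-0.2, -0.2, -0.2]
gripper_width: 0.0283
```

```bash
python3 - <<'E'
from h import *
go(.5889,-.2976,.1818,5.5)
E
```

```text
t21.42 at [ 0.5887 -0.2994  0.1877] yaw 5.42 tilt 0.06 shift mm [ 0.4 -1.7  5.9] turn -0.08 rows>=0.1 w 0.0283 F [-0.2 -0.2 -0.2]
```

servo_tool(
  series=[
    [0.02,0,-0.0015,0.002,0],
    [0.02,0,-0.0015,0.0045,0],
    [0.02,0,-0.0015,0.0058,0],
    [0.02,0,-0.0015,0.0058,0],
  ],
)

```text
clock: 21.75
tcp_pos: [0.5885, -0.2978, 0.1817]
eef_rot: [0.999, 0.047, 0.0, 0.0]
force: [-0.8, 0.1, 2.2]
gripper_width: 0.0279
```

servo_tool(
  series=[
    [0.035,0,0,0,0],
    [0.05,0,0,0,0],
    [0.06,0,0,0,0],
    [0.06,0,0,0,0],
    [0.06,0,0,0,0],
  ],
)

```text
clock: 22.17
tcp_pos: [0.5882, -0.2979, 0.1811]
eef_rot: [0.999, 0.047, -0.0, 0.0]
force: [0.2, 0.5, -0.9]
gripper_width: 0.0588
```

servo_tool(
  series=[
    [0.06,0,0,-0.02,0],
    [0.06,0,0,-0.05,0],
    [0.06,0,0,-0.08,0],
    [0.06,0,0,-0.105,0],
    [0.06,0,0,-0.117,0],
  ],
)

```text
clock: 22.58
tcp_pos: [0.5892, -0.2983, 0.3018]
eef_rot: [0.999, 0.047, 0.002, 0.001]
force: [0.6, 0.9, 1.5]
gripper_width: 0.0599
```

```bash
python3 - <<'E'
from h import *
cv2.imwrite('pics/w13.png',env.grab_frame('wrist'))
go(.6805,-.1085,.3,5.5)
E
```

```text
t22.63 at [ 0.5896 -0.2985  0.3028] yaw 5.41 tilt 0.38 shift mm [ 108.4 -180.6    2.8] turn -0.09 rows>=5.1 w 0.0599 F [ 0.8 -0.6  1.6]
```

View pics/w13.png

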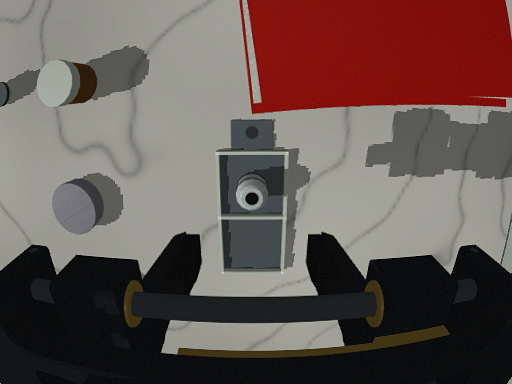

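servo_tool(
  series=[
    [0.088,0.02,-0.034,0,0],
    [0.088,0.04,-0.068,0,0],
    [0.088,0.06,-0.102,0,0],
    [0.088,0.08,-0.136,0,0],
    [0.088,0.1,-0.168,0,0],
  ],
)

```text
clock: 23.05
tcp_pos: [0.672, -0.1188, 0.2964]
eef_rot: [0.999, 0.048, -0.001, -0.0]
force: [-0.3, 0.7, 0.0]
gripper_width: 0.0877
```

servo_tool(
  series=[
    [0.088,0.008,-0.012,0,0],
    [0.088,0.008,-0.012,0,0],
    [0.088,0.008,-0.012,0,0],
  ],
)

```text
clock: 23.3
tcp_pos: [0.6784, -0.1082, 0.2967]
eef_rot: [0.999, 0.048, -0.001, 0.0]
force: [0.6, -0.6, 0.3]
gripper_width: 0.088
```

```bash
python3 - <<'E'
from h import *
go(.6805,-.1085,.19,5.5)
o=env.get_obs(); np.savez('w14.npz',p=o['tcp_pos'],q=o['eef_rot'])
cv2.imwrite('pics/w14.png',env.grab_frame('wrist'))
E
```

```text
t23.30 at [ 0.6784 -0.1082  0.2967] yaw 5.50 tilt 0.13 shift mm [  2.3   0.5 106.7] turn 0.0 rows>=2.6 w 0.088 F [ 0.6 -0.6  0.3]
```

View pics/w14.png

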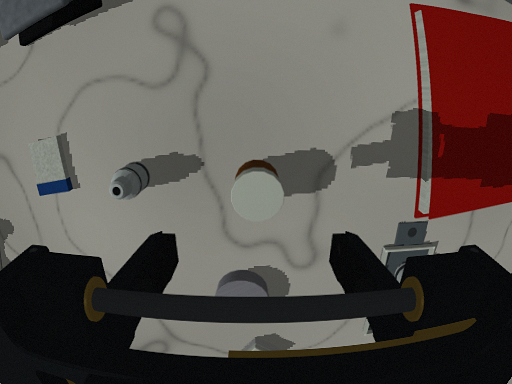

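```bash
python3 - <<'E'
from h import *
d=dict(np.load('w14.npz'));im=cv2.imread('pics/w14.png')
m=((im[150:240,215:300].min(2)>150)).astype(np.uint8);n,l,s,c=cv2.connectedComponentsWithStats(m);k=1+np.argmax(s[1:,4]);print(s[k],c[k])
for u,v in [(257.5,195.5),(c[k][0]+215,c[k][1]+150)]:
    print(plane(*wray(u,v,d['p'],d['q']),.05).round(4))
E
```

```text
Traceback (most recent call last):
ValueError: attempt to get argmax of an empty sequence
```

```bash
python3 - <<'E'
from h import *
d=dict(np.load('w14.npz'))
print(plane(*wray(257.5,195.5,d['p'],d['q']),.05).round(4))
E
```

```text
[ 0.6825 -0.1114  0.05  ]
```

servo_tool(
  series=[
    [0.088,0.003,0.0015,0.03,0],
    [0.088,0.003,0.0015,0.06,0],
    [0.088,0.003,0.0015,0.085,0],
    [0.08,0.003,0.0015,0.101,0],
    [0.07,0.003,0.0015,0.107,0],
  ],
  squeeze=20,
)

```text
clock: 23.77
tcp_pos: [0.6799, -0.112, 0.188]
eef_rot: [0.999, 0.046, -0.003, 0.0]
force: [-1.3, -0.8, -0.0]
gripper_width: 0.0768
```

servo_tool(
  series=[
    [0.055,0,0,0,0],
    [0.045,0,0,0,0],
    [0.035,0,0,0,0],
    [0.035,0,0,0,0],
    [0.035,0,0,0,0],
  ],
)

```text
clock: 24.18
tcp_pos: [0.6825, -0.1098, 0.1926]
eef_rot: [0.999, 0.047, 0.001, 0.0]
force: [0.4, -1.1, 1.1]
gripper_width: 0.0434
```

servo_tool(
  series=[
    [0.035,0,0,0,0],
    [0.035,0,0,0,0],
    [0.035,0,0,0,0],
    [0.035,0,0,0,0],
  ],
)

```text
clock: 24.52
tcp_pos: [0.6825, -0.1098, 0.1925]
eef_rot: [0.999, 0.047, 0.001, 0.0]
force: [0.1, -0.7, 6.5]
gripper_width: 0.0425
```

servo_tool(
  series=[
    [0.035,0,0,-0.02,0],
    [0.035,0,0,-0.045,0],
    [0.035,0,0,-0.075,0],
    [0.035,0,0,-0.1,0],
    [0.035,0,0,-0.118,0],
  ],
)

```text
clock: 24.93
tcp_pos: [0.6823, -0.1096, 0.3118]
eef_rot: [0.999, 0.047, 0.001, 0.0]
force: [-0.4, -0.1, -1.2]
gripper_width: 0.0424
```

```bash
python3 - <<'E'
from h import *
go(.5242,-.3039,.31,5.5)
cv2.imwrite('pics/w15.png',env.grab_frame('wrist'))
E
```

```text
t24.93 at [ 0.6823 -0.1096  0.3118] yaw 5.43 tilt 0.13 shift mm [-175.7  178.5    1.5] turn -0.07 rows>=6.0 w 0.0424 F [-0.4 -0.1 -1.2]
```

View pics/w15.png

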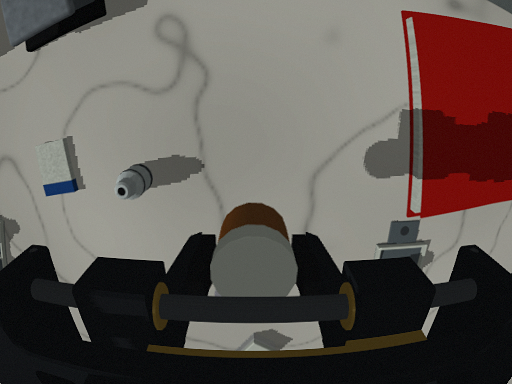

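servo_tool(
  series=[
    [0.035,-0.029,0.029,0,0],
    [0.035,-0.058,0.058,0,0],
    [0.035,-0.087,0.087,0,0],
    [0.035,-0.116,0.116,0,0],
    [0.035,-0.145,0.145,0,0],
  ],
)

```text
clock: 25.4
tcp_pos: [0.5495, -0.2687, 0.3085]
eef_rot: [0.999, 0.047, -0.0, -0.0]
force: [0.5, -0.6, -1.5]
gripper_width: 0.0422
```

servo_tool(
  series=[
    [0.035,-0.02,0.02,0,0],
    [0.035,-0.03,0.033,0,0],
    [0.035,-0.03,0.033,0,0],
    [0.035,-0.03,0.033,0,0],
    [0.035,-0.03,0.033,0,0],
  ],
)

```text
clock: 25.82
tcp_pos: [0.5254, -0.3018, 0.3089]
eef_rot: [0.999, 0.048, 0.0, -0.001]
force: [0.2, 0.0, -1.6]
gripper_width: 0.0418
```

```bash
python3 - <<'E'
from h import *
go(.5242,-.3039,.1955,5.5)
E
```

```text
t25.82 at [ 0.5254 -0.3018  0.3089] yaw 5.52 tilt 0.08 shift mm [ -1.4   2.1 113.4] turn 0.02 rows>=2.7 w 0.0418 F [ 0.2  0.  -1.6]
```

servo_tool(
  series=[
    [0.035,-0.001,0.0015,0.025,0],
    [0.035,-0.001,0.0015,0.055,0],
    [0.035,-0.001,0.0015,0.08,0],
    [0.035,-0.001,0.0015,0.1,0],
    [0.035,-0.001,0.0015,0.106,0],
  ],
)

```text
clock: 26.23
tcp_pos: [0.5236, -0.3021, 0.1998]
eef_rot: [0.999, 0.049, -0.002, -0.002]
force: [-0.5, 0.5, -1.6]
gripper_width: 0.0423
```

servo_tool(
  series=[
    [0.035,0,0,0.002,0],
    [0.035,0,0,0.002,0],
    [0.035,0,0,0.002,0],
    [0.035,0,0,0.002,0],
  ],
)

```text
clock: 26.57
tcp_pos: [0.5245, -0.305, 0.2027]
eef_rot: [0.999, 0.047, 0.001, 0.001]
force: [0.2, 0.5, -1.3]
gripper_width: 0.0419
```

```bash
python3 - <<'E'
from h import *
go(.5242,-.3039,.1955,5.5)
E
```

```text
t26.57 at [ 0.5245 -0.305   0.2027] yaw 5.44 tilt 0.15 shift mm [-0.2 -1.2  7.2] turn -0.06 rows>=0.2 w 0.0419 F [ 0.2  0.5 -1.3]
```

servo_tool(
  series=[
    [0.035,0,-0.001,0.002,0],
    [0.035,0,-0.001,0.0045,0],
    [0.035,0,-0.001,0.006,0],
    [0.035,0,-0.001,0.0065,0],
    [0.035,0,-0.001,0.0065,0],
  ],
)

```text
clock: 26.98
tcp_pos: [0.5236, -0.304, 0.1955]
eef_rot: [0.999, 0.047, 0.0, 0.0]
force: [-2.1, 1.6, 7.3]
gripper_width: 0.0423
```

```bash
python3 - <<'E'
from h import *
go(.5242,-.3039,.1955,5.5)
E
```

```text
t26.98 at [ 0.5236 -0.304   0.1955] yaw 5.41 tilt 0.01 shift mm [ 0.6 -0.1  0. ] turn -0.09 rows>=0.0 w 0.0423 F [-2.1  1.6  7.3]
```

Floor contact (7 N). Release and lift.

servo_tool(
  series=[
    [0.045,0,0,0,0],
    [0.055,0,0,0,0],
    [0.07,0,0,0,0],
    [0.07,0,0,0,0],
    [0.07,0,0,0,0],
  ],
)

```text
clock: 27.4
tcp_pos: [0.5235, -0.304, 0.1946]
eef_rot: [0.999, 0.047, -0.0, -0.0]
force: [0.1, 0.4, -0.2]
gripper_width: 0.0691
```

servo_tool(
  series=[
    [0.07,0,0,-0.02,0],
    [0.07,0,0,-0.05,0],
    [0.07,0,0,-0.08,0],
    [0.07,0,0,-0.11,0],
    [0.07,0,0,-0.13,0],
  ],
)

```text
clock: 27.82
tcp_pos: [0.524, -0.3042, 0.3276]
eef_rot: [0.999, 0.047, 0.001, 0.001]
force: [0.7, 0.1, -0.4]
gripper_width: 0.0699
```

servo_tool(
  series=[
    [0.07,-0.03,0,-0.03,0],
    [0.07,-0.06,0,-0.05,0],
    [0.07,-0.08,0,-0.07,0],
    [0.07,-0.08,0,-0.08,0],
    [0.07,-0.08,0,-0.08,0],
  ],
)

```text
clock: 28.23
tcp_pos: [0.4438, -0.3123, 0.4073]
eef_rot: [0.999, 0.046, 0.002, 0.001]
force: [-0.1, -0.4, -0.3]
gripper_width: 0.0701
```

```bash
python3 - <<'E'
from h import *
go(.5,-.3,.4,5.5)
for n in ("scene","side","wrist"):
    im=env.grab_frame(n)
    if n=='scene': im=cv2.resize(im[130:310,70:460],None,fx=2,fy=2,interpolation=cv2.INTER_CUBIC)
    cv2.imwrite(f"pics/f_{n}.png",im)
E
```

```text
t28.23 at [ 0.4438 -0.3123  0.4073] yaw 5.32 tilt 0.27 shift mm [57.1 -7.   7.5] turn -0.18 rows>=1.4 w 0.0701 F [-0.1 -0.4 -0.3]
```

View pics/f_scene.png

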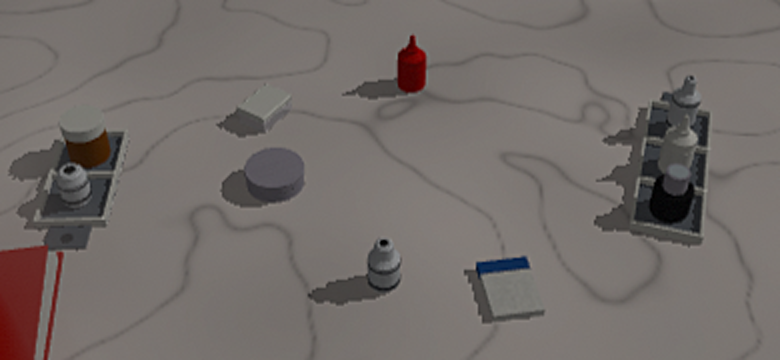

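View pics/f_wrist.png

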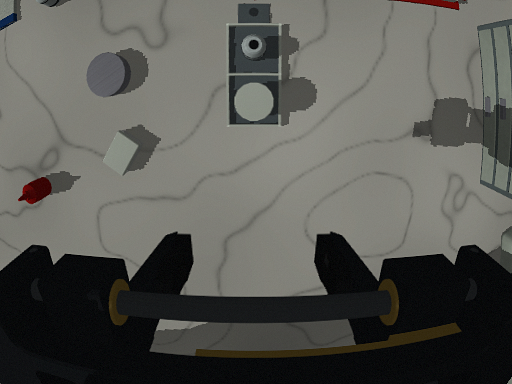

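View pics/f_side.png

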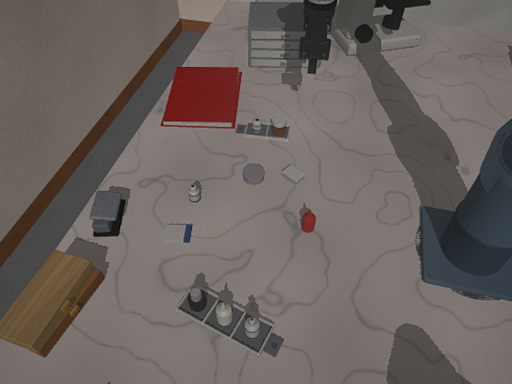

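All five stand upright in their bays. The middle objective, tin, red bottle, box and booklet are where they were.

```bash
python3 -c "
from plant import env
print(env.sign_off())"
```

```text
the job is handed in; nothing more can be done
None
```

Both kits are made up and the job is handed in, at about 28.4 s of the 122 s allowed.

- **Three-bay tray:** long objective in the bay by the tab, oil bottle in the middle, eyepiece at the end.
- **Two-bay tray:** short objective in the bay by the tab, specimen jar in the other bay.

I placed them in the order you listed them. The last scene, side and wrist pictures show all five upright and inside their bays. The middle objective, round tin, red bottle, coverslip box and booklet are where they stood. The gripper was clear of everything at hand-in. The largest wrist force reported was about 7 N in any one axis.

Three things did not go cleanly:
- **First move:** I gave its shifts in mm instead of m. The step limit held it to a short move in free air, in the intended direction.
- **Two-bay tray fit:** the first brightness mask put the tray at 140 x 85 mm, so I rejected it. A colour mask then gave 133 x 68 mm, matching the tray's known size, and hand-picked corners agreed with its centre within about 0.5 mm.
- **Gripper width:** it read about 1 to 1.5 mm under the nominal diameter on all but the oil bottle (about 0.5 mm), which I took as sensor or pad bias.

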